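# Refill the wafer-roll bin at the gelato counter

## Task

Pull the tilt-out bin open all the way to its stop, then tip the scoop over its mouth and pour all four wafer rolls into the bin. Leave the bin fully open, stand the empty scoop upright on the counter again, and leave the other things on the counter where they are.

Things in the scene. Friction and masses are not known exactly. Their poses are not given: they have to be found in the camera images.
- bin (a joint): tilt of the bin in rad: 0 shut, grows as the top of the front comes out towards the robot, 0.75 at its stop; starts between 0 and 0.15. A stiff hinge: it stays where it is left. About 3 to 6 N at the handle moves it.
- unit: the tilt-out bin unit: an upright dark steel cabinet, fixed to the counter, 244 mm wide (y), 150 deep (x), 200 high. Origin on the counter under the middle of its front face; its x points into the cabinet, away from the robot, y along the width, z up. The bin fills its front.
- bin_hinge (a point): middle of the bin's hinge line: 12 mm above the counter in the plane of the cabinet's front face; the hinge runs along the unit's y.
- bin_handle (a point): centre of the bin's handle bar: round, 14 mm thick, 120 mm long along the unit's y, on two posts that rise 45 mm from the steel front's top edge, so that it can be pinched from above, one finger before and one behind it. 230 mm above the hinge line when shut (242 mm above the counter, 42 above the cabinet's top; the bar's centre 4 mm before the face). Moves with the bin.
- bin_mouth (a point): a point in the middle of the bin's mouth, moving with the bin. At the stop it lies 58 mm before the cabinet's front face and 163 mm above the counter; the mouth then reaches from the cabinet's face to 126 mm before it and is 212 mm wide (y); its front edge is 147 mm and its side walls up to 190 mm above the counter, the handle bar 183 mm high and 160 mm before the face.
- bin_floor (a point): centre of the bin's inner floor (white plastic), moving with the bin; in the bin's own axes (x from the steel front to the back wall, z from the hinge up along the front) the inside is 116 x 212 mm, the front 185 mm high, the back wall 130 mm.
- scoop: white plastic scoop with a black bridge handle on top, 220 g (may vary by a third), standing on the counter: floor 105 x 76 mm, walls 46 mm high, open nose ramp rising 20 degrees, 19 mm high at its lip, at its front. Origin on its underside below the grip point; x points to the nose, z up. Reaches from 60 mm behind the origin to 94 mm before it. Stands left or right of the unit.
- scoop_grip (a point): grip point of the scoop's handle, 86 mm above its underside: a straight bar along the scoop's x, 18 mm wide, 22 mm tall, from 62 mm behind to 38 mm before this point, near the balance point (a grip of about 45 N keeps the scoop from swinging when tipped); open underneath (29 mm to the walls' top).
- scoop_nose (a point): middle of the scoop's nose lip, 94 mm before and 65 mm below the grip point. Tipped nose-down by about 55 degrees the scoop empties.
- roll1: one of four wafer rolls lying crosswise in the scoop: brown cylinder 62 mm long (its y), 22 mm thick, 18 g; origin at its centre.
- roll2: one of four wafer rolls lying crosswise in the scoop: brown cylinder 62 mm long (its y), 22 mm thick, 18 g; origin at its centre.
- roll3: one of four wafer rolls lying crosswise in the scoop: brown cylinder 62 mm long (its y), 22 mm thick, 18 g; origin at its centre.
- roll4: one of four wafer rolls lying crosswise in the scoop: brown cylinder 62 mm long (its y), 22 mm thick, 18 g; origin at its centre.
- dome: bystander: stepped steel gelato dome, 150 mm across, 168 high, on the side of the unit where the scoop is not; origin under its centre.
- cups: bystander: stack of paper cups, 78 mm across, 116 high, left or right beside the unit; origin under its centre.
- jar: bystander: amber glass jar, 80 mm across, 130 high, on the unit's other side; origin under its centre.
- dish: bystander: white bowl, 120 mm across, 45 high, between robot and unit; origin under its centre.
- paddle: bystander: flat steel gelato spatula 220 mm long with black handle, lying at the left; origin at its underside.
Things that resemble listed ones, but are neither listed nor needed, are in the scene too. What is shaped like the scoop but green is not meant.

How it is judged:
By the outcome, as a careful person would: the job done as asked, in the order asked, and still so for the second after the job is handed in, with the robot touching nothing.
It also fails if it takes over 58 s, if anything falls off the work surface, if the arm or the gripper's body presses on something with over 40 N, if the wrist force passes 120 N, or if a joint passes its speed limit or range.

## Robot

A 7-joint arm with a two-finger parallel gripper is mounted at the origin on the work surface. World frame = base frame: x ahead of the robot, y to its left, z up, the work surface at z = 0. Lengths are in mm, angles in rad, forces in N, time in s.
With the tool pointing down it reaches from about 400 to 875 mm from the base axis. Payload 4.4 kg.
Tool frame: the origin (TCP) lies midway between the tips of the shut fingers; the grasp point (between the pads) lies 19 mm behind it (ctrl.pinch_z is the distance from the TCP to the grasp point, in mm); z points along the fingers, y is the line along which they close (so a half turn about z gives the same grasp; the last joint's range is limited). The gripper opens to 85 mm and grips with 20 to 120 N. Pads are 22 mm wide; open, the fingers measure 114 mm over their backs; the gripper's body (76 mm by 85 mm) begins 54 mm behind the grasp point. The pads swing forward as they close: fully open they stand 13 mm farther back than shut.
Start: joints at [1.054, 0.628, 0.038, 1.517, -0.027, 0.996, -0.02], TCP at [283.224, -585.066, 231.313] pointing down, gripper open.
Joint ranges: [-3.06, 3.06], [-0.37, 2.12], [-1.25, 1.32], [0.18, 2.47], [-1.1, 4.24], [0.23, 1.98], [-2.94, 2.94]. Speed limits (rad/s): [2.57, 2.57, 3.14, 3.14, 3.14, 3.14, 3.14].

## Interface

Orientations are given as [roll, pitch, yaw] about the fixed x, y, z axes, in that order (R = Rz(yaw) Ry(pitch) Rx(roll)).
In Python, from cell import read_state, cams, order, ctrl gives the robot as it stands.
- The arm moves only by the tool move_arm, never from a script. Its argument "targets" is text: rows parted by semicolons, each of 7 numbers parted by spaces: the gripper's target within -1 to 1 (fully open at 1, half-way at 0, shut at -1), then the shift along the tool's x, y, z in cm, then the turn, a rotation vector about the tool's x, y, z in degrees. A call has 1 to 5 rows; each row shifts and turns the commanded pose from where the row before left it, along the tool's axes as they then stand; what a row does not reach is not made up. A row lasts 1/12 s, in which the tool goes at most 41.7 mm and 7.16 degrees, less where a joint would pass 70% of its speed; a pose out of reach is approached as far as the arm can. A call with a gripper value outside its range is refused whole. The fingers move at their own pace and stop on an object; the grip force is fixed at half the most. Time passes only in rows, so rows that do not move let the fingers close. It gives the time, the measured TCP pose, the force, the opening and the grip force at its end, in the units of the state.
- read_state(): the state, without advancing time (a new reading comes with each control period).
- cams.get_image(name): name is "scene" or "side" or "wrist"; returns a dict with "color" (480x640x3 uint8, red, green, blue), "fovy" (degrees; the focal length in pixels is half the picture's height over the tangent of half this angle, whatever the lens; pixels are square), "cx", "cy" (the principal point, pixels), "k1" (the pictures are not rectified: a ray, as slopes to the right and down, at radius r is drawn at 1 + k1 r^2 times it, then the intrinsics apply), "rvec" (rotation vector, rad) and "tvec" (3), from world to camera coordinates, as OpenCV has them. Camera axes: x right, y down, z forward; pixel columns grow to the right and rows downward; lengths in mm; the calibration is good to about 2 mm. A picture is of the moment at which its call begins. There is no depth.
- order.finish_job(): hands the job in; it is judged then, once.
The state is a dict: "clock": time; "qpos": joint angles; "qd": joint speeds; "tau": joint torques, N m; "eef_pos": TCP position; "tool_rot": TCP orientation; "force": force on the tool from outside, world axes, zero at the start; "torque": the same for the moment, N m; "width": finger opening in mm; "gripper_force": force on a finger pad.
Only numpy, scipy, OpenCV 4.12 (cv2) and the standard library are available. Lean on these libraries where they do the work, as an engineer would, in place of code of your own. Each camera call takes 0.05 s, during which the arm holds its last target. There are 200 camera calls.

## Working session

There is one attempt and no reset: what is moved stays moved. The work goes in short steps, Python scripts to look and compute and a tool call to move; the robot and the scene stay as the last step left them, time stands still between calls to the robot, and variables do not carry over. Pictures are saved under pics/ and viewed, at most 11 in all, crops included, and the job is handed in when it is done.

Besides the shell and the picture viewer there is one more tool, called by a JSON object that holds its "op" and its "data". move_arm: Moves the arm, as the interface text tells. Its arguments: {"type":"object","properties":{"targets":{"type":"string"}},"required":["targets"]}

```bash
mkdir -p pics
cat > h.py <<'E'
import numpy as np, cv2
from cell import read_state, cams, order, ctrl
from scipy.spatial.transform import Rotation as R
def K(im):
    f=240/np.tan(np.radians(im["fovy"])/2); return np.array([[f,0,im["cx"]],[0,f,im["cy"]],[0,0,1]]),np.array([im["k1"],0,0,0,0.])
def ray(im,px):
    k,d=K(im); u=cv2.undistortPoints(np.array(px,float).reshape(-1,1,2),k,d).reshape(-1,2)
    M=cv2.Rodrigues(np.array(im["rvec"],float))[0]; c=-M.T@np.array(im["tvec"],float).ravel()
    return c,np.c_[u,np.ones(len(u))]@M
def onz(im,px,z):
    c,d=ray(im,px); return c+d*((z-c[2])/d[:,2])[:,None]
def proj(im,P):
    k,d=K(im); return cv2.projectPoints(np.array(P,float).reshape(-1,1,3),np.array(im["rvec"],float),np.array(im["tvec"],float),k,d)[0].reshape(-1,2)
def tri(ims,pxs):
    A=np.zeros((3,3));b=np.zeros(3)
    for im,p in zip(ims,pxs):
        c,d=ray(im,[p]); d=d[0]/np.linalg.norm(d[0]); Q=np.eye(3)-np.outer(d,d); A+=Q;b+=Q@c
    return np.linalg.solve(A,b)
import pickle
def snap(n,tag):
    im=cams.get_image(n); cv2.imwrite(f"pics/{tag}.png",cv2.cvtColor(im["color"],cv2.COLOR_RGB2BGR)); pickle.dump(im,open(f"pics/{tag}.pkl","wb")); return im
def load(tag): return pickle.load(open(f"pics/{tag}.pkl","rb"))
E
python3 -c "
from h import *
a=snap('scene','scene0');b=snap('side','side0')
print(read_state());print(ctrl.pinch_z)
for i in(a,b):print({k:v for k,v in i.items() if k!='color'}, ray(i,[(320,240)]))"
```

```text
{'clock': 0.1, 'qpos': array([ 1.05419878,  0.62923139,  0.03844867,  1.51828731, -0.02699361,
        0.99631165, -0.01999965]), 'qd': array([ 0.00024733, -0.00123797, -0.0010205 , -0.00246368,  0.00015907,
        0.00068972,  0.00064465]), 'tau': array([ 1.98737151e-03, -5.64534116e+01,  1.22997142e+00, -1.93972689e+01,
        1.11727897e-02,  5.46636031e-03,  1.24701162e-05]), 'eef_pos': array([ 282.96809775, -584.53804744,  230.48936763]), 'tool_rot': array([-3.13987318e+00,  2.43779915e-05,  4.50797796e-01]), 'force': array([0.11667083, 0.37705314, 0.11864223]), 'torque': array([-0.04591172, -0.01974197,  0.02615869]), 'gripper_force': 0.0, 'width': 85.17318632385431}
18.700000000000003
{'fovy': 50.012446794422786, 'cx': 323.5476053858476, 'cy': 241.78845268535156, 'k1': -0.07363476699163418, 'rvec': array([ 2.64207981,  0.09467761, -0.03661481]), 'tvec': array([-477.30047837,   58.19052826, 1500.88472096])} (array([ 537.12253848, -628.18891543, 1341.91463776]), array([[-0.05017502,  0.47853934, -0.87666538]]))
{'fovy': 44.38290251466654, 'cx': 319.1217919467902, 'cy': 236.66267779837617, 'k1': -0.16744028679925912, 'rvec': array([ 0.65682552, -2.74531645,  0.9778479 ]), 'tvec': array([ 406.73215418,  270.15288188, 1628.74659417])} (array([  -5.21973067,  916.24408156, 1432.37517092]), array([[ 0.2809256 , -0.56102242, -0.77869702]]))
```

View pics/scene0.png

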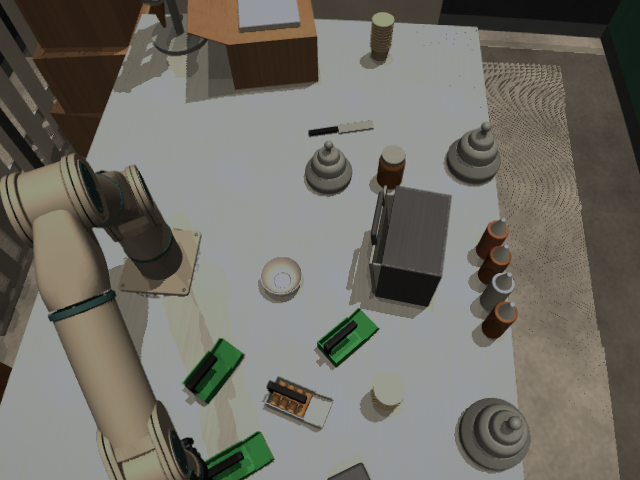

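View pics/side0.png

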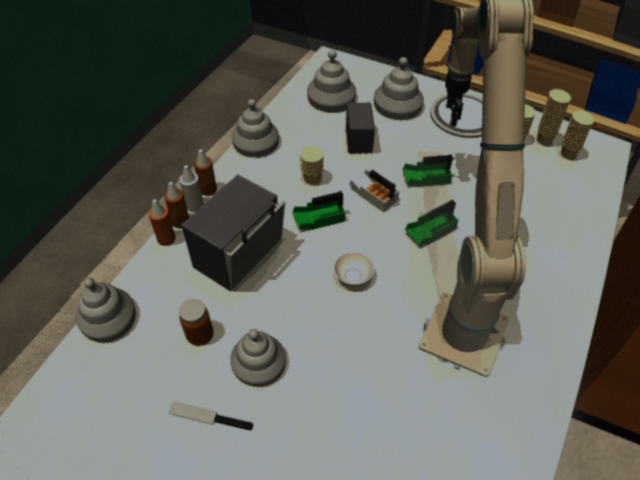

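The scene view shows the white scoop with brown rolls at about (300,402), nose pointing right. Three green look-alikes sit at (215,370), (348,337) and (240,460). The unit is at (410,245) with its handle bar at about (378,215). In the side view the scoop is at (377,190) and the unit at (235,230). Only the white scoop with rolls fits the description, so I'll confirm it in one enlarged crop that also covers the handle.

```bash
python3 -c "
from h import *
a=load('scene0')['color'][:,:,::-1];b=load('side0')['color'][:,:,::-1]
r=lambda i,x,y,w,h:cv2.resize(i[y:y+h,x:x+w],(400,300),interpolation=cv2.INTER_CUBIC)
cv2.imwrite('pics/c1.png',np.vstack([np.hstack([r(a,255,365,100,75),r(b,340,155,80,60)]),np.hstack([r(a,350,180,120,135)if 0 else r(a,340,180,160,120),r(b,180,175,120,90)])]))"
```

```text
(no output)
```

View pics/c1.png

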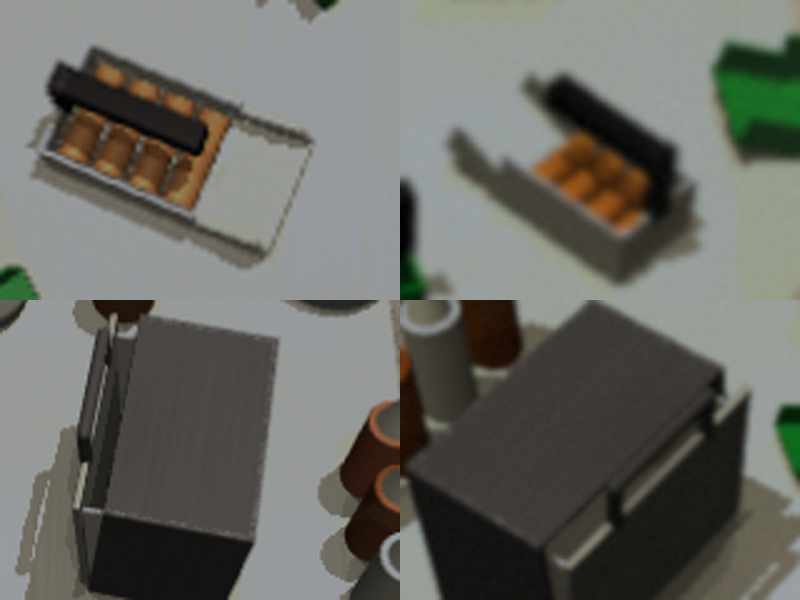

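The crop confirms the choice: white scoop, black bar and four rolls, nose to the right in the scene view. The handle bar is visible in both views, so I'll turn the pixels into points.

```bash
python3 -c "
from h import *
np.set_printoptions(precision=1,suppress=True)
a=load('scene0');b=load('side0')
S=lambda x,y:(255+x/4,365+y/4); T=lambda x,y:(340+(x-400)/5,155+y/5)
U=lambda x,y:(340+x/2.5,180+(y-300)/2.5); V=lambda x,y:(180+(x-400)/3.333,175+(y-300)/3.333)
print('bar rear',tri([a,b],[S(57,85),T(672,162)]),'front',tri([a,b],[S(204,138),T(560,90)]))
print('bar z97',onz(a,[S(62,72),S(208,128)],97),onz(b,[T(672,150),T(558,80)],97))
print('lip',onz(a,[S(312,143),S(265,258)],19),'rear bottom', onz(a,[S(42,155)],46))
print('top scene',onz(a,[U(142,315),U(278,340),U(252,540),U(105,512)],200))
print('top side',onz(b,[V(722,370),V(600,302),V(410,467),V(545,547)],200))
print('hbar',tri([a,b],[U(102,330),V(612,492)]),tri([a,b],[U(84,455),V(718,385)]))
print('hbar z240',onz(a,[U(102,330),U(84,455)],240),onz(b,[V(612,492),V(718,385)],240))
g=cv2.cvtColor(a['color'],cv2.COLOR_RGB2HSV)
m=((g[...,2]<70)&(g[...,1]<120)).astype(np.uint8); m2=np.zeros_like(m); m2[375:412,262:312]=m[375:412,262:312]
c=max(cv2.findContours(m2,0,2)[0],key=cv2.contourArea); print(cv2.minAreaRect(c),cv2.boundingRect(c), cv2.boxPoints(cv2.minAreaRect(c)))
"
```

```text
bar rear [ 370.2 -355.    82.6] front [ 461.  -380.7   83.8]
bar z97 [[ 377.  -349.1   97. ]
 [ 467.8 -375.8   97. ]] [[ 367.3 -352.4   97. ]
 [ 457.  -377.2   97. ]]
lip [[ 529.7 -364.6   19. ]
 [ 505.4 -436.6   19. ]] rear bottom [[ 364.2 -389.6   46. ]]
top scene [[664.9 174.4 200. ]
 [809.9 152.5 200. ]
 [773.9 -84.5 200. ]
 [629.7 -63.9 200. ]]
top side [[623.4 -59.8 200. ]
 [761.6 -83.  200. ]
 [801.5 153.2 200. ]
 [654.7 172.9 200. ]]
hbar [618.2 125.2 238.2] [603.9 -18.8 230.8]
hbar z240 [[619.4 124.7 240. ]
 [604.8 -23.2 240. ]] [[615.7 126.2 240. ]
 [597.6 -11.9 240. ]]
((288.9876708984375, 389.94415283203125), (44.177406311035156, 25.268030166625977), 1.5911402702331543) (267, 377, 45, 27) [[266.6 402. ]
 [267.3 376.7]
 [311.4 377.9]
 [310.7 403.2]]
```

```bash
cat >> h.py <<'E'
def down(yaw): return R.from_euler('xyz',[np.pi,0,np.radians(yaw)])
def plan(pos,rot,n,g,ease=False,start=None):
    s=read_state(); p0,r0=(s["eef_pos"],R.from_euler('xyz',s["tool_rot"])) if start is None else start
    w=(r0.inv()*rot).as_rotvec(); t=np.linspace(0,1,n+1); t=t*t*(3-2*t) if ease else t; out=[]; p,r=np.array(p0),r0
    for i in range(n):
        tgt=p0+(np.array(pos)-p0)*t[i+1]; d=np.round(r.inv().apply(tgt-p)/10,2); q=np.round(np.degrees(w*(t[i+1]-t[i])),1)
        out.append(f"{g} "+" ".join(f"{v+0:g}" for v in [*d,*q])); p=p+r.apply(d*10); r=r*R.from_rotvec(np.radians(q))
    for i in range(0,n,5): print("; ".join(out[i:i+5]))
    return p,r
E
python3 -c "
from h import *
plan([611,55,300],down(82),20,1)"
```

```text
1 2.87 -2.16 -0.34 0 0 -2.8; 1 2.97 -2.03 -0.35 0 0 -2.8; 1 3.07 -1.87 -0.34 0 0 -2.8; 1 3.15 -1.72 -0.35 0 0 -2.8; 1 3.24 -1.57 -0.34 0 0 -2.8
1 3.31 -1.4 -0.34 0 0 -2.8; 1 3.37 -1.25 -0.35 0 0 -2.8; 1 3.43 -1.07 -0.34 0 0 -2.8; 1 3.48 -0.91 -0.35 0 0 -2.8; 1 3.51 -0.74 -0.34 0 0 -2.8
1 3.55 -0.56 -0.34 0 0 -2.8; 1 3.58 -0.39 -0.35 0 0 -2.8; 1 3.58 -0.21 -0.34 0 0 -2.8; 1 3.6 -0.04 -0.34 0 0 -2.8; 1 3.59 0.13 -0.35 0 0 -2.8
1 3.58 0.31 -0.34 0 0 -2.8; 1 3.56 0.49 -0.35 0 0 -2.8; 1 3.53 0.66 -0.34 0 0 -2.8; 1 3.5 0.83 -0.34 0 0 -2.8; 1 3.45 1 -0.35 0 0 -2.8
```

{"op": "move_arm", "data": {"targets": "1 2.9 -2.2 -0.35 0 0 -2.8; 1 3 -2 -0.35 0 0 -2.8; 1 3.1 -1.9 -0.35 0 0 -2.8; 1 3.15 -1.7 -0.35 0 0 -2.8; 1 3.25 -1.55 -0.35 0 0 -2.8"}}

```text
clock: 0.52
eef_pos: [366.4, -422.8, 248.6]
tool_rot: [-3.141, -0.0, 0.697]
force: [0.7, -0.3, 0.6]
width: 85.9
gripper_force: 0.0
```

{"op": "move_arm", "data": {"targets": "1 3.3 -1.4 -0.35 0 0 -2.8; 1 3.4 -1.25 -0.35 0 0 -2.8; 1 3.45 -1.1 -0.35 0 0 -2.8; 1 3.5 -0.9 -0.35 0 0 -2.8; 1 3.5 -0.75 -0.35 0 0 -2.8"}}

```text
clock: 0.93
eef_pos: [448.5, -262.3, 266.4]
tool_rot: [-3.141, 0.0, 0.942]
force: [0.8, -0.2, 0.2]
width: 85.0
gripper_force: 0.0
```

{"op": "move_arm", "data": {"targets": "1 3.55 -0.55 -0.35 0 0 -2.8; 1 3.6 -0.4 -0.35 0 0 -2.8; 1 3.6 -0.2 -0.35 0 0 -2.8; 1 3.6 0 -0.35 0 0 -2.8; 1 3.6 0.1 -0.35 0 0 -2.8"}}

```text
clock: 1.35
eef_pos: [531.0, -102.3, 283.8]
tool_rot: [-3.141, 0.0, 1.186]
force: [0.5, 0.2, -0.2]
width: 85.4
gripper_force: 0.0
```

{"op": "move_arm", "data": {"targets": "1 3.6 0.3 -0.35 0 0 -2.8; 1 3.55 0.5 -0.35 0 0 -2.8; 1 3.5 0.7 -0.35 0 0 -2.8; 1 3.5 0.8 -0.35 0 0 -2.8; 1 3.4 1 -0.35 0 0 -2.8"}}

```text
clock: 1.77
eef_pos: [612.9, 56.8, 301.1]
tool_rot: [-3.141, 0.0, 1.431]
force: [0.6, -0.5, 0.2]
width: 85.9
gripper_force: 0.0
```

```bash
python3 -c "
from h import *
w=snap('wrist','w1');s=read_state();print(s['qpos'],s['eef_pos'],s['tool_rot'],s['force'])
print(proj(w,[[611,53,240],[611+.14*60,53+60*.99,240],[611-8.4,-6.4,240]]))"
```

```text
[ 0.03940235  0.52881697 -0.30647938  1.51401006  0.16181551  1.11888571
 -0.42675301] [615.70446851  66.62340791 301.79596739] [ 3.13896122 -0.00882857  1.4416997 ] [4.08059116 7.04447521 1.55350945]
[[318.60599259 262.92157414]
 [318.50382967 170.18878206]
 [318.6944551  340.75345022]]
```

View pics/w1.png

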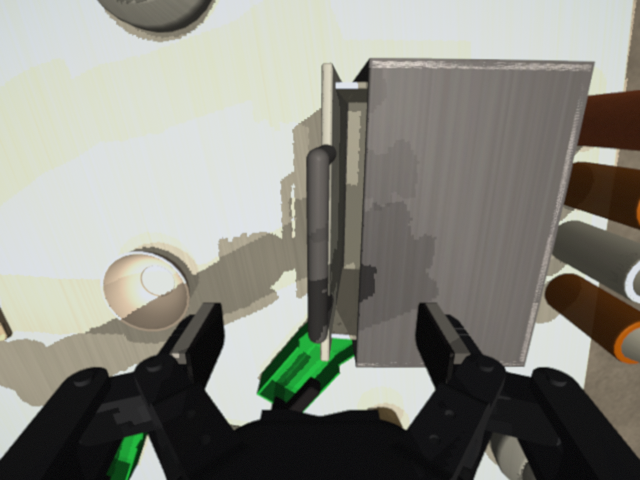

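The wrist view shows the handle bar at column 318, rows 150–340, centred between the open fingers as predicted. I'll descend and pinch it.

{"op": "move_arm", "data": {"targets": "1 0 0 0 0 0 0; 1 0 0 2 0 0 0; 1 0 0 2.5 0 0 0; 1 0 0 2.5 0 0 0; 1 0 0 1 0 0 0"}}

```text
clock: 2.23
eef_pos: [610.0, 53.3, 217.8]
tool_rot: [-3.136, 0.003, 1.427]
force: [-0.5, -0.6, -1.0]
width: 85.3
gripper_force: 0.0
```

{"op": "move_arm", "data": {"targets": "-1 0 0 0 0 0 0; -1 0 0 0 0 0 0; -1 0 0 0 0 0 0; -1 0 0 0 0 0 0; -1 0 0 0 0 0 0"}}

```text
clock: 2.65
eef_pos: [613.4, 55.3, 222.7]
tool_rot: [3.139, -0.001, 1.428]
force: [-0.9, 0.4, 0.2]
width: 25.3
gripper_force: 0.0
```

{"op": "move_arm", "data": {"targets": "-1 0 0 0 0 0 0; -1 0 0 0 0 0 0; -1 0 0 0 0 0 0"}}

```text
clock: 2.9
eef_pos: [613.0, 55.3, 222.5]
tool_rot: [3.14, -0.0, 1.428]
force: [-1.1, 0.2, 5.6]
width: 12.3
gripper_force: 58.5
```

{"op": "move_arm", "data": {"targets": "-1 0 -0.9 0.15 0 0 0; -1 0 -0.9 0.17 0 0 0; -1 0 -0.9 0.2 0 0 0; -1 0 -0.9 0.25 0 0 0; -1 0 -1.74 0.61 0 0 0"}}

```text
clock: 3.32
eef_pos: [564.5, 62.4, 210.0]
tool_rot: [3.131, -0.002, 1.427]
force: [3.1, -1.4, 1.2]
width: 12.1
gripper_force: 60.0
```

{"op": "move_arm", "data": {"targets": "-1 0 -0.84 0.36 0 0 0; -1 0 -0.84 0.37 0 0 0; -1 0 -0.81 0.43 0 0 0; -1 0 -0.81 0.44 0 0 0; -1 0 0 0 0 0 0"}}

```text
clock: 3.73
eef_pos: [526.7, 67.9, 192.0]
tool_rot: [3.14, -0.0, 1.429]
force: [-1.9, 1.4, 2.8]
width: 12.4
gripper_force: 60.0
```

{"op": "move_arm", "data": {"targets": "-1 0 -0.78 0.5 0 0 0; -1 0 -0.78 0.5 0 0 0; -1 0 -0.74 0.55 0 0 0; -1 0 -0.74 0.56 0 0 0; -1 0 -0.5 0.4 0 0 0"}}

```text
clock: 4.15
eef_pos: [493.7, 72.7, 166.5]
tool_rot: [3.138, -0.001, 1.428]
force: [5.3, -0.7, -1.7]
width: 11.8
gripper_force: 61.2
```

{"op": "move_arm", "data": {"targets": "-1 0 -0.4 0.35 0 0 0; -1 0 -0.35 0.35 0 0 0; -1 0 0 0 0 0 0; -1 0 0 0 0 0 0"}}

```text
clock: 4.48
eef_pos: [486.1, 73.8, 160.0]
tool_rot: [3.139, -0.001, 1.428]
force: [4.5, -0.6, 4.8]
width: 12.0
gripper_force: 61.1
```

{"op": "move_arm", "data": {"targets": "-1 0 -0.35 0.35 0 0 0; -1 0 0 0 0 0 0; -1 0 0 0 0 0 0"}}

```text
clock: 4.73
eef_pos: [486.2, 73.9, 159.8]
tool_rot: [3.131, -0.002, 1.427]
force: [3.6, -4.1, 28.9]
width: 12.1
gripper_force: 63.7
```

{"op": "move_arm", "data": {"targets": "-1 0 -0.35 0.35 0 0 0; -1 0 0 0 0 0 0; -1 0 0 0 0 0 0"}}

```text
clock: 4.98
eef_pos: [486.3, 73.9, 159.6]
tool_rot: [3.123, -0.003, 1.426]
force: [3.3, -7.8, 54.7]
width: 12.0
gripper_force: 66.4
```

{"op": "move_arm", "data": {"targets": "-1 0 0.35 -0.35 0 0 0; -1 0 0.3 -0.3 0 0 0; -1 0 0 0 0 0 0; -0.3 0 0 0 0 0 0; -0.2 0 0 0 0 0 0"}}

```text
clock: 5.4
eef_pos: [481.9, 73.3, 158.2]
tool_rot: [-3.137, 0.002, 1.428]
force: [-0.7, 0.5, -0.4]
width: 33.7
gripper_force: 0.0
```

{"op": "move_arm", "data": {"targets": "-0.2 0 0 0 0 0 0; -0.2 0 0 0 0 0 0; -0.2 0 0 -1 0 0 0; -0.2 0 0 -2 0 0 0; -0.2 0 0 -4 0 0 0"}}

```text
clock: 5.82
eef_pos: [480.9, 73.0, 226.9]
tool_rot: [-3.133, 0.003, 1.429]
force: [1.7, -0.4, -0.1]
width: 34.3
gripper_force: 0.0
```

{"op": "move_arm", "data": {"targets": "1 0 0 -3 0 0 0; 1 0 0 -2 0 0 0; 1 0 0 -1 0 0 0; 1 0 0 0 0 0 0"}}

```text
clock: 6.15
eef_pos: [485.2, 74.1, 291.9]
tool_rot: [3.137, -0.001, 1.428]
force: [-0.3, 0.2, 0.2]
width: 80.6
gripper_force: 0.0
```

```bash
python3 -c "
from h import *
a=snap('scene','scene1');s=read_state();print(s['qpos'],s['eef_pos'],s['tool_rot'])
b=snap('side','side1')['color'][:,:,::-1];a=a['color'][:,:,::-1]
r=lambda i,x,y,w,h:cv2.resize(i[y:y+h,x:x+w],(400,300),interpolation=cv2.INTER_CUBIC)
cv2.imwrite('pics/c2.png',np.hstack([r(a,320,160,160,120),r(b,170,165,160,120)]))
print('scoop mv',np.abs(load('scene1')['color'][375:430,258:340].astype(int)-load('scene0')['color'][375:430,258:340]).mean())
q0=plan([428,-371,250],down(-17.5),26,1,True)"
```

```text
[ 0.03353244  0.34112383 -0.32611635  1.86792355  0.13247141  0.95114404
 -0.49464585] [484.36914027  73.81560361 290.22410715] [ 3.13937662e+00 -5.98180724e-04  1.42813346e+00]
scoop mv 11.948041389504803
1 -0.19 0 0.02 0 0 0.4; 1 -0.56 0.02 0.05 0 0 1.2; 1 -0.9 0.04 0.07 0 0 2; 1 -1.2 0.1 0.11 0 0 2.7; 1 -1.47 0.18 0.13 0 0 3.3
1 -1.69 0.32 0.15 0 0 3.8; 1 -1.88 0.49 0.17 0 0 4.3; 1 -2 0.68 0.18 0 0 4.7; 1 -2.09 0.9 0.2 0 0 5; 1 -2.11 1.14 0.21 0 0 5.3
1 -2.07 1.38 0.22 0 0 5.5; 1 -1.97 1.62 0.22 0 0 5.7; 1 -1.83 1.82 0.23 0 0 5.7; 1 -1.63 1.99 0.22 0 0 5.7; 1 -1.42 2.12 0.22 0 0 5.7
1 -1.16 2.2 0.22 0 0 5.5; 1 -0.92 2.22 0.21 0 0 5.3; 1 -0.67 2.17 0.2 0 0 5; 1 -0.45 2.07 0.18 0 0 4.7; 1 -0.25 1.92 0.17 0 0 4.3
1 -0.09 1.72 0.15 0 0 3.8; 1 0.01 1.48 0.13 0 0 3.3; 1 0.09 1.2 0.11 0 0 2.7; 1 0.1 0.89 0.08 0 0 2; 1 0.08 0.56 0.05 0 0 1.2
1 0.04 0.19 0.01 0 0 0.4
```

View pics/c2.png

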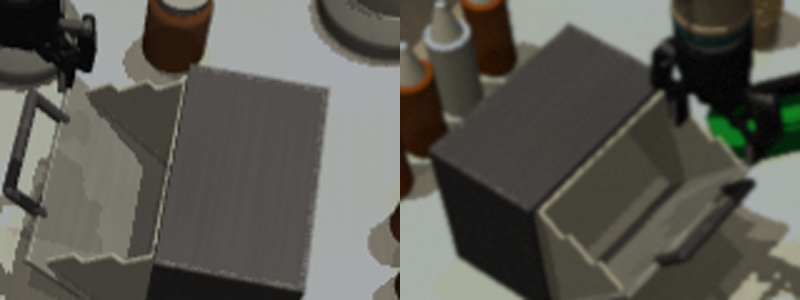

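The bin stands open, with the handle out and the mouth clear. Next I'll move above the scoop.

{"op": "move_arm", "data": {"targets": "1 -0.2 0 0 0 0 0.4; 1 -0.55 0 0.05 0 0 1.2; 1 -0.9 0.05 0.1 0 0 2; 1 -1.2 0.1 0.1 0 0 2.7; 1 -1.45 0.2 0.15 0 0 3.3"}}

```text
clock: 6.67
eef_pos: [478.4, 29.7, 284.3]
tool_rot: [-3.141, 0.0, 1.256]
force: [0.3, 1.2, -1.0]
width: 85.5
gripper_force: 0.0
```

{"op": "move_arm", "data": {"targets": "1 -1.7 0.3 0.15 0 0 3.8; 1 -1.9 0.5 0.15 0 0 4.3; 1 -2 0.7 0.2 0 0 4.7; 1 -2.1 0.9 0.2 0 0 5; 1 -2.1 1.15 0.2 0 0 5.3"}}

```text
clock: 7.08
eef_pos: [465.1, -76.0, 275.8]
tool_rot: [3.141, 0.0, 0.848]
force: [0.7, -0.5, 0.6]
width: 85.3
gripper_force: 0.0
```

{"op": "move_arm", "data": {"targets": "1 -2.05 1.4 0.2 0 0 5.5; 1 -1.95 1.6 0.2 0 0 5.7; 1 -1.85 1.8 0.25 0 0 5.7; 1 -1.65 2 0.2 0 0 5.7; 1 -1.4 2.1 0.2 0 0 5.7"}}

```text
clock: 7.5
eef_pos: [448.5, -202.5, 265.3]
tool_rot: [3.141, 0.0, 0.353]
force: [-0.4, 0.1, -0.2]
width: 85.1
gripper_force: 0.0
```

{"op": "move_arm", "data": {"targets": "1 -1.15 2.2 0.2 0 0 5.5; 1 -0.9 2.2 0.2 0 0 5.3; 1 -0.65 2.15 0.2 0 0 5; 1 -0.45 2.05 0.2 0 0 4.7; 1 -0.25 1.9 0.15 0 0 4.3"}}

```text
clock: 7.92
eef_pos: [434.5, -312.9, 255.7]
tool_rot: [3.141, 0.001, -0.08]
force: [0.3, -0.4, -0.9]
width: 84.9
gripper_force: 0.0
```

{"op": "move_arm", "data": {"targets": "1 -0.1 1.7 0.15 0 0 3.8; 1 0 1.5 0.15 0 0 3.3; 1 0.1 1.2 0.1 0 0 2.7; 1 0.1 0.9 0.1 0 0 2; 1 0.1 0.75 0.05 0 0 1.6"}}

```text
clock: 8.33
eef_pos: [428.2, -370.9, 250.2]
tool_rot: [-3.142, 0.0, -0.307]
force: [0.1, 0.2, -0.8]
width: 85.1
gripper_force: 0.0
```

{"op": "move_arm", "data": {"targets": "1 0 0 0 0 0 0; 1 0 0 0 0 0 0; 1 0 0 0 0 0 0; 1 0 0 0 0 0 0"}}

```text
clock: 8.67
eef_pos: [429.2, -368.9, 250.5]
tool_rot: [-3.141, -0.0, -0.301]
force: [-0.1, 0.9, -0.4]
width: 85.4
gripper_force: 0.0
```

```bash
python3 -c "
from h import *
w=snap('wrist','w2');s=read_state();print(s['qpos'],s['eef_pos'],s['tool_rot'],s['force'])
e=np.array([np.cos(np.radians(-17.5)),np.sin(np.radians(-17.5)),0]);g=np.array([428,-371,97])
print(proj(w,[g,g-62*e,g+38*e,g+94*e-[0,0,78]]))"
```

```text
[ 0.5259039   0.49176666  0.2035729   1.73748683 -0.12058604  0.92453532
 -1.09367412] [ 429.18739967 -369.00143654  250.54505111] [-3.14104092e+00 -1.77291365e-04 -3.01630131e-01] [ 0.01672987  0.59456556 -0.13270862]
[[321.82155696 219.93666723]
 [321.4614941  281.63359952]
 [322.06382396 178.08491965]
 [321.86130623 113.44229936]]
```

View pics/w2.png

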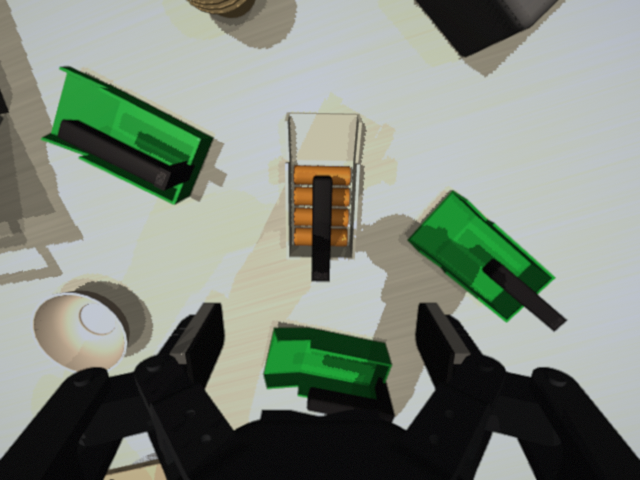

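The wrist view shows the scoop bar at column 321, rows 177–281, and the lip at row 113, within a pixel or so of the prediction. The rolls lie in the scoop and it is well aligned. I'll descend and grip.

{"op": "move_arm", "data": {"targets": "1 0 0 2 0 0 0; 1 0 0 3.5 0 0 0; 1 0 0 4 0 0 0; 1 0 0 4 0 0 0; 1 0 0 3 0 0 0"}}

```text
clock: 9.13
eef_pos: [428.3, -368.5, 83.0]
tool_rot: [-3.14, 0.002, -0.302]
force: [-0.3, -0.1, -0.6]
width: 85.8
gripper_force: 0.0
```

{"op": "move_arm", "data": {"targets": "1 0 0 1.8 0 0 0; 1 0 0 0 0 0 0; -1 0 0 0 0 0 0; -1 0 0 0 0 0 0; -1 0 0 0 0 0 0"}}

```text
clock: 9.55
eef_pos: [430.0, -370.7, 69.2]
tool_rot: [3.14, -0.003, -0.303]
force: [0.4, 0.0, 0.3]
width: 51.8
gripper_force: 0.0
```

{"op": "move_arm", "data": {"targets": "-1 0 0 0 0 0 0; -1 0 0 0 0 0 0; -1 0 0 0 0 0 0; -1 0 0 0 0 0 0; -1 0 0 0 0 0 0"}}

```text
clock: 9.97
eef_pos: [429.4, -370.6, 68.6]
tool_rot: [3.141, -0.002, -0.303]
force: [-1.1, -0.2, 5.8]
width: 17.2
gripper_force: 59.5
```

{"op": "move_arm", "data": {"targets": "-1 0 0 -0.3 0 0 0; -1 0 0 -0.6 0 0 0; -1 0 0 -1 0 0 0; -1 0 0 -1.6 0 0 0; -1 0 0 -2.2 0 0 0"}}

```text
clock: 10.38
eef_pos: [427.6, -368.8, 124.1]
tool_rot: [-3.14, 0.003, -0.303]
force: [0.5, 0.1, -2.7]
width: 17.0
gripper_force: 58.6
```

{"op": "move_arm", "data": {"targets": "-1 0 0 -2.5 0 0 0; -1 0 0 -2.7 0 0 0; -1 0 0 -2.7 0 0 0; -1 0 0 -2.7 0 0 0; -1 0 0 -2.5 0 0 0"}}

```text
clock: 10.8
eef_pos: [428.3, -369.6, 257.6]
tool_rot: [3.142, -0.0, -0.303]
force: [0.8, -0.6, -2.8]
width: 17.0
gripper_force: 58.7
```

{"op": "move_arm", "data": {"targets": "-1 0 0 -2.4 0 0 0; -1 0 0 -2 0 0 0; -1 0 0 -1.3 0 0 0; -1 0 0 -0.5 0 0 0; -1 0 0 0 0 0 0"}}

```text
clock: 11.22
eef_pos: [428.9, -370.0, 318.8]
tool_rot: [3.141, -0.002, -0.303]
force: [-0.4, 0.2, -4.5]
width: 17.0
gripper_force: 58.7
```

```bash
cat > pour.py <<'E'
from h import *
O=np.array([643,58,0.]); ux=np.array([.990,-.140,0]); hh=-ux; Z=np.array([0,0,1.])
def pose(T,N=35,z=None):
    T=np.radians(T); z=213+5-(49*np.sin(T)-19*np.cos(T)) if z is None else z
    x=np.cos(T)*hh-np.sin(T)*Z; up=np.sin(T)*hh+np.cos(T)*Z
    p=O+N*hh+z*Z-94*x+46.3*up; x=x/np.linalg.norm(x)
    return p,R.from_matrix(np.c_[x,np.cross(-up,x),-up])
def rows(poses,g):
    out=[]; p,r=poses[0]
    for tp,tr in poses[1:]:
        d=np.round(r.inv().apply(tp-p)/10,2); q=np.round(np.degrees((r.inv()*tr).as_rotvec()),1)
        out.append(f"{g} "+" ".join(f"{v+0:g}" for v in [*d,*q])); p=p+r.apply(d*10); r=r*R.from_rotvec(np.radians(q))
    for i in range(0,len(out),5): print("; ".join(out[i:i+5]))
E
python3 -c "
from pour import *
s=read_state();print(s['qpos'],s['eef_pos'],s['tool_rot'],s['force'],s['width'])
p0=s['eef_pos'];y0=np.degrees(s['tool_rot'][2]);p1=pose(0)[0]*[1,1,0]+[0,0,p0[2]]
print(p1,pose(0)[0],pose(60)[0],pose(60)[1].as_euler('xyz'))
n=45;t=np.linspace(0,1,n+1);t=t*t*(3-2*t)
rows([(p0+(p1-p0)*u,down(y0+(171.95-y0)*u)) for u in t],-1)
a=snap('scene','scene2');snap('side','side2')"
```

```text
[ 0.51299426  0.42499574  0.22273056  1.64279265 -0.10356095  1.0830501
 -1.10905823] [ 428.90599258 -370.04501052  318.83086848] [ 3.14089698e+00 -2.19517981e-03 -3.03198091e-01] [-0.35993047  0.24345229 -4.45160199] 16.95060577185146
[701.41        49.74       318.83086848] [701.41  49.74 283.3 ] [615.18399357  61.93357667 289.62114317] [-3.14159265  1.04719755  3.00111003]
-1 0.02 -0.07 0 0 0 -0.3; -1 0.06 -0.21 0 0 0 -0.8; -1 0.1 -0.33 0 0 0 -1.3; -1 0.15 -0.46 0 0 0 -1.8; -1 0.2 -0.56 0 0 0 -2.3
-1 0.27 -0.66 0 0 0 -2.7; -1 0.35 -0.75 0 0 0 -3.1; -1 0.43 -0.82 0 0 0 -3.5; -1 0.53 -0.87 0 0 0 -3.9; -1 0.65 -0.91 0 0 0 -4.2
-1 0.76 -0.92 0 0 0 -4.5; -1 0.88 -0.91 0 0 0 -4.8; -1 1.01 -0.89 0 0 0 -5.1; -1 1.13 -0.82 0 0 0 -5.3; -1 1.25 -0.75 0 0 0 -5.5
-1 1.36 -0.64 0 0 0 -5.7; -1 1.46 -0.52 0 0 0 -5.8; -1 1.54 -0.38 0 0 0 -6; -1 1.6 -0.22 0 0 0 -6.2; -1 1.64 -0.04 0 0 0 -6.1
-1 1.65 0.13 0 0 0 -6.3; -1 1.63 0.31 0 0 0 -6.3; -1 1.6 0.49 0 0 0 -6.3; -1 1.52 0.66 0 0 0 -6.3; -1 1.44 0.82 0 0 0 -6.3
-1 1.33 0.97 0 0 0 -6.2; -1 1.19 1.08 0 0 0 -6.1; -1 1.06 1.19 0 0 0 -6; -1 0.9 1.26 0 0 0 -5.8; -1 0.75 1.3 0 0 0 -5.7
-1 0.6 1.33 0 0 0 -5.6; -1 0.45 1.33 0 0 0 -5.3; -1 0.3 1.3 0 0 0 -5; -1 0.19 1.26 0 0 0 -4.8; -1 0.07 1.19 0 0 0 -4.5
-1 -0.02 1.11 0 0 0 -4.2; -1 -0.09 1.02 0 0 0 -3.9; -1 -0.15 0.91 0 0 0 -3.5; -1 -0.18 0.81 0 0 0 -3.1; -1 -0.19 0.68 0 0 0 -2.7
-1 -0.19 0.57 0 0 0 -2.3; -1 -0.17 0.45 0 0 0 -1.8; -1 -0.14 0.32 0 0 0 -1.3; -1 -0.08 0.2 0 0 0 -0.8; -1 -0.04 0.07 0 0 0 -0.3
```

View pics/scene2.png

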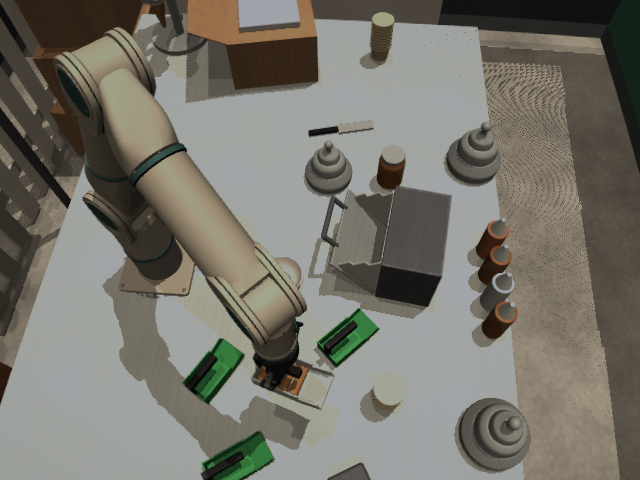

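The scoop is lifted level with the rolls in it, at about (295,380), and the bin is open. Now I'll carry it to the bin.

{"op": "move_arm", "data": {"targets": "-1 0 -0.1 0 0 0 -0.3; -1 0.05 -0.2 0 0 0 -0.8; -1 0.1 -0.35 0 0 0 -1.3; -1 0.15 -0.45 0 0 0 -1.8; -1 0.2 -0.55 0 0 0 -2.3"}}

```text
clock: 11.73
eef_pos: [438.0, -354.8, 317.0]
tool_rot: [-3.141, 0.001, -0.186]
force: [-0.5, -0.3, -3.8]
width: 16.7
gripper_force: 58.7
```

{"op": "move_arm", "data": {"targets": "-1 0.25 -0.65 0 0 0 -2.7; -1 0.35 -0.75 0 0 0 -3.1; -1 0.45 -0.8 0 0 0 -3.5; -1 0.55 -0.85 0 0 0 -3.9; -1 0.65 -0.9 0 0 0 -4.2"}}

```text
clock: 12.15
eef_pos: [463.6, -316.4, 317.3]
tool_rot: [-3.141, 0.0, 0.12]
force: [0.5, -0.8, -3.4]
width: 17.4
gripper_force: 58.7
```

{"op": "move_arm", "data": {"targets": "-1 0.75 -0.9 0 0 0 -4.5; -1 0.9 -0.9 0 0 0 -4.8; -1 1 -0.9 0 0 0 -5.1; -1 1.15 -0.8 0 0 0 -5.3; -1 1.25 -0.75 0 0 0 -5.5"}}

```text
clock: 12.57
eef_pos: [500.2, -260.6, 317.4]
tool_rot: [-3.142, -0.0, 0.561]
force: [0.0, -0.0, -2.4]
width: 16.9
gripper_force: 58.7
```

{"op": "move_arm", "data": {"targets": "-1 1.35 -0.65 0 0 0 -5.7; -1 1.45 -0.5 0 0 0 -5.8; -1 1.55 -0.4 0 0 0 -6; -1 1.6 -0.2 0 0 0 -6.2; -1 1.65 -0.05 0 0 0 -6.1"}}

```text
clock: 12.98
eef_pos: [543.1, -194.2, 317.4]
tool_rot: [-3.142, -0.0, 1.082]
force: [-0.2, 0.7, -4.1]
width: 17.5
gripper_force: 58.7
```

{"op": "move_arm", "data": {"targets": "-1 1.65 0.15 0 0 0 -6.3; -1 1.65 0.3 0 0 0 -6.3; -1 1.6 0.5 0 0 0 -6.3; -1 1.5 0.65 0 0 0 -6.3; -1 1.45 0.8 0 0 0 -6.3"}}

```text
clock: 13.4
eef_pos: [588.1, -124.4, 317.3]
tool_rot: [-3.142, -0.0, 1.631]
force: [0.5, -0.6, -3.6]
width: 17.1
gripper_force: 58.7
```

```bash
python3 -c "
from h import *
s=read_state();print(s['qpos'],s['eef_pos'],s['tool_rot'],s['force'])"
```

```text
[ 0.35208994  0.48922736 -0.3010936   1.53762822  0.15390155  1.13819804
  0.08029307] [ 588.14086437 -124.43537118  317.3404965 ] [-3.14155115e+00 -2.05808835e-04  1.63148928e+00] [ 0.47249242 -0.62146155 -3.6323768 ]
```

{"op": "move_arm", "data": {"targets": "-1 1.35 0.95 0 0 0 -6.2; -1 1.2 1.1 0 0 0 -6.1; -1 1.05 1.2 0 0 0 -6; -1 0.9 1.25 0 0 0 -5.8; -1 0.75 1.3 0 0 0 -5.7"}}

```text
clock: 13.82
eef_pos: [631.1, -58.0, 317.3]
tool_rot: [3.142, -0.0, 2.151]
force: [0.1, -0.2, -3.3]
width: 16.9
gripper_force: 58.7
```

{"op": "move_arm", "data": {"targets": "-1 0.6 1.35 0 0 0 -5.6; -1 0.45 1.35 0 0 0 -5.3; -1 0.3 1.3 0 0 0 -5; -1 0.2 1.25 0 0 0 -4.8; -1 0.05 1.2 0 0 0 -4.5"}}

```text
clock: 14.23
eef_pos: [667.6, -1.9, 317.2]
tool_rot: [3.141, -0.001, 2.59]
force: [0.6, -0.2, -4.1]
width: 17.3
gripper_force: 58.7
```

{"op": "move_arm", "data": {"targets": "-1 0 1.1 0 0 0 -4.2; -1 -0.1 1 0 0 0 -3.9; -1 -0.15 0.9 0 0 0 -3.5; -1 -0.2 0.8 0 0 0 -3.1; -1 -0.2 0.7 0 0 0 -2.7"}}

```text
clock: 14.65
eef_pos: [692.6, 36.1, 317.0]
tool_rot: [3.141, -0.001, 2.892]
force: [-0.3, -0.1, -3.8]
width: 17.0
gripper_force: 58.7
```

{"op": "move_arm", "data": {"targets": "-1 -0.2 0.55 0 0 0 -2.3; -1 -0.15 0.45 0 0 0 -1.8; -1 -0.15 0.3 0 0 0 -1.3; -1 -0.1 0.2 0 0 0 -0.8; -1 0 0.1 0 0 0 -0.3"}}

```text
clock: 15.07
eef_pos: [701.8, 49.6, 317.3]
tool_rot: [3.142, -0.0, 3.002]
force: [-0.2, 0.0, -2.6]
width: 17.4
gripper_force: 58.7
```

{"op": "move_arm", "data": {"targets": "-1 0 0 0 0 0 0; -1 0 0 0 0 0 0; -1 0 0 0 0 0 0"}}

```text
clock: 15.32
eef_pos: [701.6, 48.9, 317.5]
tool_rot: [-3.141, 0.0, 3.0]
force: [0.6, -0.1, -3.1]
width: 17.2
gripper_force: 58.7
```

```bash
python3 -c "
from pour import *
s=read_state();print(s['qpos'],s['eef_pos'],s['tool_rot'],s['force'],s['width'])
r0=R.from_euler('xyz',s['tool_rot'])
P=[pose(T) for T in [0,1,3,5,7,9,11,13,15,17,19,21,23,25,27.5,30,32.5,35,37.5,40,42.5,45,47.5,50,52.5,55,57.5,60,61.5,62.5]]
rows([(s['eef_pos'],r0)]+P,-1)
a=snap('scene','scene3')['color'][:,:,::-1];b=snap('side','side3')['color'][:,:,::-1]
r=lambda i,x,y,w,h:cv2.resize(i[y:y+h,x:x+w],(400,300),interpolation=cv2.INTER_CUBIC)
cv2.imwrite('pics/c3.png',np.hstack([r(a,300,160,160,120),r(b,180,130,160,120)]))"
```

```text
[ 0.19567851  0.70835693 -0.62511615  1.2130942   0.4022146   1.34061507
  1.02675912] [701.56923013  48.91952817 317.5074972 ] [-3.14115493e+00  1.24345732e-04  3.00001054e+00] [ 0.62434608 -0.05750465 -3.11905188] 17.181689836836718
-1 0.03 0.08 3.42 0 0 -0.1; -1 0.08 0 -0.08 0 -1 0; -1 0.17 0 -0.15 0 -2 0; -1 0.18 0 -0.15 0 -2 0; -1 0.18 0 -0.15 0 -2 0
-1 0.19 0 -0.15 0 -2 0; -1 0.19 0 -0.14 0 -2 0; -1 0.21 0 -0.15 0 -2 0; -1 0.2 0 -0.15 0 -2 0; -1 0.22 0 -0.15 0 -2 0
-1 0.22 0 -0.15 0 -2 0; -1 0.23 0 -0.15 0 -2 0; -1 0.23 0 -0.15 0 -2 0; -1 0.24 0 -0.16 0 -2 0; -1 0.31 0 -0.2 0 -2.5 0
-1 0.31 0 -0.2 0 -2.5 0; -1 0.33 0 -0.21 0 -2.5 0; -1 0.33 0 -0.22 0 -2.5 0; -1 0.33 0 -0.22 0 -2.5 0; -1 0.35 0 -0.24 0 -2.5 0
-1 0.35 0 -0.24 0 -2.5 0; -1 0.35 0 -0.25 0 -2.5 0; -1 0.36 0 -0.25 0 -2.5 0; -1 0.36 0 -0.27 0 -2.5 0; -1 0.36 0 -0.28 0 -2.5 0
-1 0.37 0.01 -0.29 0 -2.5 0; -1 0.36 0 -0.3 0 -2.5 0; -1 0.37 0 -0.3 0 -2.5 0; -1 0.21 0 -0.2 0 -1.5 0; -1 0.14 0 -0.13 0 -1 0
```

View pics/c3.png

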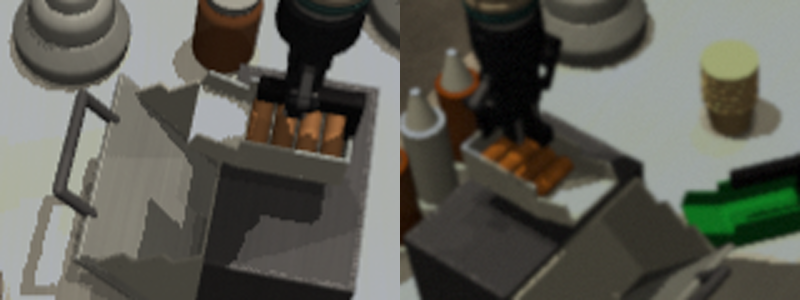

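The scoop is level over the cabinet, nose over the mouth, with all four rolls in it. I'll tip it slowly.

{"op": "move_arm", "data": {"targets": "-1 0.05 0.1 1.4 0 0 0; -1 0.1 0 1.4 0 -1 0; -1 0.15 0 0.2 0 -2 0; -1 0.2 0 0 0 -2 0; -1 0.2 0 -0.15 0 -2 0"}}

```text
clock: 15.83
eef_pos: [694.3, 51.0, 287.8]
tool_rot: [-3.141, 0.122, 3.0]
force: [0.4, -0.2, -2.9]
width: 17.4
gripper_force: 58.8
```

{"op": "move_arm", "data": {"targets": "-1 0.2 0 -0.15 0 -2 0; -1 0.2 0 -0.15 0 -2 0; -1 0.2 0 -0.15 0 -2 0; -1 0.2 0 -0.15 0 -2 0; -1 0.2 0 -0.15 0 -2 0"}}

```text
clock: 16.25
eef_pos: [683.2, 52.8, 294.3]
tool_rot: [3.142, 0.298, 3.0]
force: [0.6, 0.3, -3.2]
width: 16.9
gripper_force: 58.8
```

{"op": "move_arm", "data": {"targets": "-1 0.2 0 -0.15 0 -2 0; -1 0.25 0 -0.15 0 -2 0; -1 0.25 0 -0.15 0 -2 0; -1 0.25 0 -0.15 0 -2 0; -1 0.3 0 -0.2 0 -2.5 0"}}

```text
clock: 16.67
eef_pos: [669.1, 54.7, 297.3]
tool_rot: [3.141, 0.482, 2.999]
force: [0.3, -0.7, -3.7]
width: 16.9
gripper_force: 58.8
```

```bash
python3 -c "
from pour import *
s=read_state();print(s['qpos'],s['eef_pos'],s['tool_rot'],s['force'],s['width']); print(pose(27.5)[0])"
```

```text
[ 0.12160421  0.43326931 -0.46499199  1.84950312  0.74651882  0.56429724
  0.59108103] [669.11197427  54.72785755 297.34796747] [3.14081116 0.4816346  2.99933227] [ 0.28899487 -0.66729666 -3.65201444] 16.872095185030776
[669.73005695  54.21999195 296.700495  ]
```

{"op": "move_arm", "data": {"targets": "-1 0.3 0 -0.2 0 -2.5 0; -1 0.35 0 -0.2 0 -2.5 0; -1 0.35 0 -0.2 0 -2.5 0; -1 0.35 0 -0.25 0 -2.5 0; -1 0.35 0 -0.25 0 -2.5 0"}}

```text
clock: 17.08
eef_pos: [650.2, 57.3, 297.5]
tool_rot: [-3.141, 0.685, 3.0]
force: [0.4, -0.5, -3.3]
width: 17.3
gripper_force: 59.0
```

```bash
python3 -c "
from pour import *
s=read_state();print(s['qpos'],s['eef_pos'],s['tool_rot'],s['force'],s['width']); print(pose(40)[0])"
```

```text
[-0.19366728  0.3540025  -0.09604878  2.08830182  1.3881421   0.29671964
 -0.12596174] [650.19789961  57.25119993 297.46486763] [-3.14074636  0.68516435  2.99997602] [ 0.41294934 -0.45499382 -3.27487089] 17.272982045391032
[650.17464021  56.98540441 296.94814457]
```

{"op": "move_arm", "data": {"targets": "-1 0.35 0 -0.25 0 -2.5 0; -1 0.35 0 -0.25 0 -2.5 0; -1 0.35 0 -0.25 0 -2.5 0; -1 0.35 0 -0.25 0 -2.5 0; -1 0.35 0 -0.3 0 -2.5 0"}}

```text
clock: 17.5
eef_pos: [633.2, 58.5, 295.6]
tool_rot: [-3.134, 0.868, 3.002]
force: [-0.2, -0.5, -3.6]
width: 16.7
gripper_force: 59.0
```

```bash
python3 -c "
from pour import *
s=read_state();print(s['qpos'],s['qd'],s['eef_pos'],s['tool_rot'],s['force'],s['width']); print(pose(52.5)[0])"
```

```text
[-0.16529752  0.37134831 -0.21951463  2.27864356  2.16067208  0.54224036
 -0.948364  ] [ 0.24729507  0.13581361 -0.58846648  0.54905138  1.18261336  1.04743752
 -1.34141255] [633.19071455  58.4832764  295.602803  ] [-3.13398337  0.86816252  3.00218705] [-0.21072215 -0.52426512 -3.60495783] 16.653279311198887
[628.63640152  60.03121595 293.45302163]
```

{"op": "move_arm", "data": {"targets": "-1 0.35 0 -0.3 0 -2.5 0; -1 0.35 0 -0.3 0 -2.5 0; -1 0.35 0 -0.3 0 -2.5 0; -1 0.35 0 -0.3 0 -2.5 0; -1 0.1 0 -0.1 0 -1 0"}}

```text
clock: 17.92
eef_pos: [612.6, 60.6, 288.9]
tool_rot: [-3.127, 1.055, 3.009]
force: [0.7, -0.6, -3.1]
width: 17.0
gripper_force: 59.1
```

{"op": "move_arm", "data": {"targets": "-1 0 0 0 0 0 0; -1 0 0 0 0 0 0; -1 0 0 0 0 0 0; -1 0 0 0 0 0 0; -1 0 0 0 0 0 0"}}

```text
clock: 18.33
eef_pos: [614.6, 59.8, 291.1]
tool_rot: [-3.127, 1.058, 3.006]
force: [0.4, -0.0, -2.6]
width: 17.0
gripper_force: 59.1
```

```bash
python3 -c "
from pour import *
s=read_state();print(s['qpos'],s['eef_pos'],s['tool_rot'],s['force'],s['width']); print(pose(60)[0])
a=snap('scene','scene4')['color'][:,:,::-1];b=snap('side','side4')['color'][:,:,::-1]
r=lambda i,x,y,w,h:cv2.resize(i[y:y+h,x:x+w],(400,300),interpolation=cv2.INTER_CUBIC)
cv2.imwrite('pics/c4.png',np.hstack([r(a,300,160,160,120),r(b,180,130,160,120)]))"
```

```text
[-0.16469614  0.47631208 -0.33788787  2.46218664  2.37800785  0.98045164
 -1.25587576] [614.60135864  59.76388166 291.08018635] [-3.1271666   1.05829119  3.0063051 ] [ 0.4223297  -0.02488155 -2.55939864] 17.032298426732297
[615.18399357  61.93357667 289.62114317]
```

View pics/c4.png

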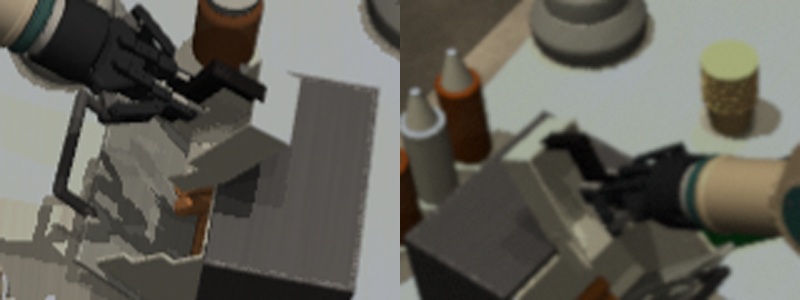

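Both views show the rolls in the bin at the left crop's (190,205) and the scoop interior apparently empty. I'll tip back the same way and then check.

```bash
python3 -c "
from pour import *
s=read_state();r0=R.from_euler('xyz',s['tool_rot'])
rows([(s['eef_pos'],r0)]+[pose(T) for T in list(np.arange(58,-.1,-2.9))],-1)"
```

```text
-1 -0.2 0.23 0.36 -0.6 2.6 0.2; -1 -0.41 0 0.36 0 2.9 0; -1 -0.4 0 0.36 0 2.9 0; -1 -0.41 0 0.34 0 2.9 0; -1 -0.4 0 0.32 0 2.9 0
-1 -0.4 0 0.32 0 2.9 0; -1 -0.39 0 0.3 0 2.9 0; -1 -0.39 0 0.29 0 2.9 0; -1 -0.38 0 0.28 0 2.9 0; -1 -0.37 0 0.27 0 2.9 0
-1 -0.36 0 0.25 0 2.9 0; -1 -0.35 0 0.25 0 2.9 0; -1 -0.34 0 0.25 0.1 2.9 0; -1 -0.32 0 0.24 0 2.9 0; -1 -0.32 0 0.23 0 2.9 0
-1 -0.3 0 0.23 0 2.9 0; -1 -0.29 0 0.22 0 2.9 0; -1 -0.27 0 0.23 0 2.9 0; -1 -0.26 0 0.23 0 2.9 0; -1 -0.25 0 0.22 0 2.9 0
-1 -0.23 0 0.24 0 2.9 0
```

{"op": "move_arm", "data": {"targets": "-1 -0.2 0.2 0.35 -0.6 2.6 0.2; -1 -0.4 0 0.35 0 2.9 0; -1 -0.4 0 0.35 0 2.9 0; -1 -0.4 0 0.35 0 2.9 0; -1 -0.4 0 0.3 0 2.9 0"}}

```text
clock: 18.85
eef_pos: [638.8, 58.2, 296.0]
tool_rot: [3.139, 0.808, 3.0]
force: [-1.0, -1.4, -4.2]
width: 17.0
gripper_force: 59.0
```

{"op": "move_arm", "data": {"targets": "-1 -0.4 0 0.3 0 2.9 0; -1 -0.4 0 0.3 0 2.9 0; -1 -0.4 0 0.3 0 2.9 0; -1 -0.4 0 0.25 0 2.9 0; -1 -0.35 0 0.25 0 2.9 0"}}

```text
clock: 19.27
eef_pos: [652.5, 50.0, 295.6]
tool_rot: [-3.122, 0.644, 3.002]
force: [-0.2, -0.4, -2.0]
width: 17.1
gripper_force: 59.0
```

```bash
python3 -c "
from pour import *
s=read_state();print(s['qpos'],s['eef_pos'],s['tool_rot'],s['force']);print(pose(31.9)[0])"
```

```text
[-0.18486836  0.36147928 -0.09007202  2.04701628  1.14677055  0.31490609
  0.12653342] [652.46444426  49.95363381 295.57286465] [-3.12155164  0.64374925  3.00182289] [-0.18896993 -0.43620916 -2.03244898]
[663.1332773   55.15286988 297.21757626]
```

{"op": "move_arm", "data": {"targets": "-1 0 0 0 0 0 0; -1 0 0 0 0 0 0"}}

```text
clock: 19.43
eef_pos: [653.2, 49.4, 295.9]
tool_rot: [-3.124, 0.647, 2.999]
force: [-0.8, -0.9, -2.5]
width: 16.7
gripper_force: 59.0
```

```bash
python3 -c "
from pour import *
s=read_state();print(s['eef_pos'],s['tool_rot'],s['qpos'])
r0=R.from_euler('xyz',s['tool_rot']);T0=np.degrees(s['tool_rot'][1])
rows([(s['eef_pos'],r0)]+[pose(T,z=None) for T in np.linspace(T0,0,16)[1:]],-1)"
```

```text
[653.24325679  49.37175854 295.85771223] [-3.12371371  0.64690508  2.99856837] [-0.1832469   0.3617884  -0.09078142  2.04792436  1.16029764  0.31345789
  0.11159417]
-1 -0.46 0.72 0.16 -1.1 2.5 -0.1; -1 -0.32 0 0.22 0 2.4 0; -1 -0.31 0 0.22 0 2.5 0; -1 -0.3 0 0.22 0 2.5 0; -1 -0.3 0 0.21 0 2.5 0
-1 -0.28 0 0.2 0 2.4 0; -1 -0.28 0 0.2 0 2.5 0; -1 -0.27 0 0.2 0 2.5 0; -1 -0.25 0 0.19 0 2.4 0; -1 -0.25 0 0.19 0 2.5 0
-1 -0.24 0 0.19 0 2.5 0; -1 -0.23 0 0.2 0 2.5 0; -1 -0.22 0 0.19 0 2.4 0; -1 -0.21 0 0.19 0 2.5 0; -1 -0.2 0 0.2 0 2.5 0
```

{"op": "move_arm", "data": {"targets": "-1 -0.4 0.4 0.15 -0.6 2.5 0; -1 -0.35 0.35 0.2 -0.5 2.5 0; -1 -0.3 0 0.2 0 2.5 0; -1 -0.3 0 0.2 0 2.5 0; -1 -0.3 0 0.2 0 2.5 0"}}

```text
clock: 19.85
eef_pos: [671.8, 53.0, 295.8]
tool_rot: [-3.138, 0.431, 2.999]
force: [0.1, -0.8, -3.4]
width: 17.3
gripper_force: 59.0
```

{"op": "move_arm", "data": {"targets": "-1 -0.3 0 0.15 0 2.5 0; -1 -0.3 0 0.15 0 2.5 0; -1 -0.25 0 0.1 0 2.5 0; -1 -0.25 0 0.1 0 2.5 0; -1 -0.25 0 0 0 2.5 0"}}

```text
clock: 20.27
eef_pos: [686.4, 50.2, 295.3]
tool_rot: [-3.136, 0.213, 2.998]
force: [1.0, -0.1, -2.8]
width: 17.4
gripper_force: 58.9
```

{"op": "move_arm", "data": {"targets": "-1 -0.25 0 -0.2 0 2.5 0; -1 -0.25 0 -0.5 0 2.4 0; -1 -0.2 0 -1 0 2.4 0; -1 -0.2 0 -1 0 2.4 0; -1 -0.2 0 -0.5 0 2.4 0"}}

```text
clock: 20.68
eef_pos: [694.2, 49.2, 330.0]
tool_rot: [-3.135, 0.004, 2.996]
force: [1.2, 0.2, -2.6]
width: 16.9
gripper_force: 59.0
```

```bash
python3 -c "
from pour import *
s=read_state();print(s['qpos'],s['eef_pos'],s['tool_rot'],s['force'])
a=snap('scene','scene5')['color'][:,:,::-1];b=snap('side','side5')['color'][:,:,::-1]
r=lambda i,x,y,w,h:cv2.resize(i[y:y+h,x:x+w],(400,300),interpolation=cv2.INTER_CUBIC)
cv2.imwrite('pics/c5.png',np.hstack([r(a,300,160,160,120),r(b,180,130,160,120)]))"
```

```text
[ 0.16530521  0.67397091 -0.55949274  1.22170468  0.35535564  1.33868486
  1.0503561 ] [694.24188927  49.17919658 330.00179289] [-3.13490773  0.00412841  2.99575673] [ 1.21321261  0.19769997 -2.61841146]
```

View pics/c5.png

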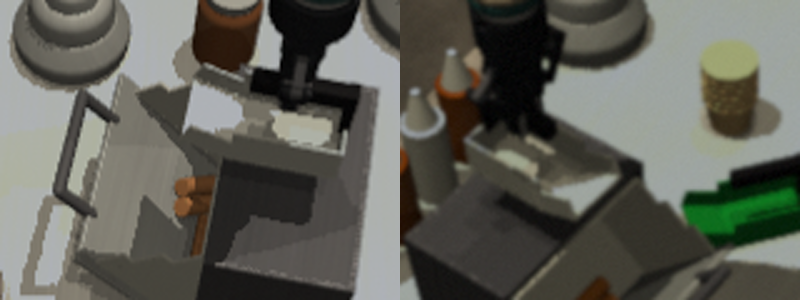

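The scoop is empty and the rolls are in the bin. I'll carry it back.

```bash
python3 -c "
from pour import *
s=read_state()
p0=s['eef_pos'];y0=np.degrees(s['tool_rot'][2]);p1=np.array([429.5,-370.5,p0[2]])
n=40;t=np.linspace(0,1,n+1);t=.5*t+.5*t*t*(3-2*t)
rows([(p0+(p1-p0)*u,down(y0+(-17.3-y0)*u)) for u in t],-1)"
```

```text
-1 0.27 -0.61 0 0 0 2.5; -1 0.28 -0.7 0 0 0 2.9; -1 0.27 -0.8 0 0 0 3.2; -1 0.24 -0.88 0 0 0 3.5; -1 0.2 -0.97 0 0 0 3.8
-1 0.15 -1.06 0 0 0 4; -1 0.08 -1.12 0 0 0 4.3; -1 0 -1.19 0 0 0 4.5; -1 -0.1 -1.24 0 0 0 4.7; -1 -0.22 -1.28 0 0 0 5
-1 -0.33 -1.3 0 0 0 5.1; -1 -0.46 -1.3 0 0 0 5.2; -1 -0.6 -1.29 0 0 0 5.4; -1 -0.73 -1.26 0 0 0 5.6; -1 -0.86 -1.21 0 0 0 5.6
-1 -0.99 -1.13 0 0 0 5.7; -1 -1.12 -1.04 0 0 0 5.8; -1 -1.22 -0.93 0 0 0 5.9; -1 -1.33 -0.8 0 0 0 5.9; -1 -1.4 -0.66 0 0 0 5.9
-1 -1.46 -0.52 0 0 0 5.9; -1 -1.5 -0.37 0 0 0 5.8; -1 -1.53 -0.2 0 0 0 5.9; -1 -1.52 -0.05 0 0 0 5.8; -1 -1.5 0.1 0 0 0 5.7
-1 -1.47 0.25 0 0 0 5.6; -1 -1.4 0.38 0 0 0 5.6; -1 -1.33 0.5 0 0 0 5.4; -1 -1.24 0.61 0 0 0 5.2; -1 -1.14 0.7 0 0 0 5.1
-1 -1.05 0.77 0 0 0 5; -1 -0.93 0.83 0 0 0 4.7; -1 -0.82 0.86 0 0 0 4.5; -1 -0.71 0.87 0 0 0 4.3; -1 -0.61 0.87 0 0 0 4
-1 -0.51 0.85 0 0 0 3.8; -1 -0.42 0.82 0 0 0 3.5; -1 -0.34 0.77 0 0 0 3.2; -1 -0.27 0.71 0 0 0 2.9; -1 -0.2 0.63 0 0 0 2.5
```

{"op": "move_arm", "data": {"targets": "-1 0.25 -0.6 0 0 0 2.5; -1 0.3 -0.7 0 0 0 2.9; -1 0.25 -0.8 0 0 0 3.2; -1 0.25 -0.9 0 0 0 3.5; -1 0.2 -0.95 0 0 0 3.8"}}

```text
clock: 21.2
eef_pos: [670.8, 14.6, 328.1]
tool_rot: [-3.138, 0.005, 2.717]
force: [1.0, -0.1, -2.2]
width: 17.2
gripper_force: 58.9
```

{"op": "move_arm", "data": {"targets": "-1 0.15 -1.05 0 0 0 4; -1 0.1 -1.1 0 0 0 4.3; -1 0 -1.2 0 0 0 4.5; -1 -0.1 -1.25 0 0 0 4.7; -1 -0.2 -1.3 0 0 0 5"}}

```text
clock: 21.62
eef_pos: [638.5, -35.6, 328.2]
tool_rot: [-3.14, 0.005, 2.324]
force: [0.3, -1.2, -2.4]
width: 17.0
gripper_force: 58.9
```

{"op": "move_arm", "data": {"targets": "-1 -0.35 -1.3 0 0 0 5.1; -1 -0.45 -1.3 0 0 0 5.2; -1 -0.6 -1.3 0 0 0 5.4; -1 -0.75 -1.25 0 0 0 5.6; -1 -0.85 -1.2 0 0 0 5.6"}}

```text
clock: 22.03
eef_pos: [600.7, -95.7, 328.2]
tool_rot: [3.141, 0.005, 1.853]
force: [-0.2, 1.3, -2.8]
width: 17.0
gripper_force: 58.9
```

{"op": "move_arm", "data": {"targets": "-1 -1 -1.15 0 0 0 5.7; -1 -1.1 -1.05 0 0 0 5.8; -1 -1.2 -0.95 0 0 0 5.9; -1 -1.35 -0.8 0 0 0 5.9; -1 -1.4 -0.65 0 0 0 5.9"}}

```text
clock: 22.45
eef_pos: [559.2, -160.5, 328.2]
tool_rot: [3.139, 0.004, 1.343]
force: [-0.4, -0.0, -2.6]
width: 17.0
gripper_force: 58.8
```

{"op": "move_arm", "data": {"targets": "-1 -1.45 -0.5 0 0 0 5.9; -1 -1.5 -0.35 0 0 0 5.8; -1 -1.55 -0.2 0 0 0 5.9; -1 -1.5 -0.05 0 0 0 5.8; -1 -1.5 0.1 0 0 0 5.7"}}

```text
clock: 22.87
eef_pos: [518.7, -225.2, 328.1]
tool_rot: [3.138, 0.003, 0.835]
force: [0.6, 0.1, -2.2]
width: 16.8
gripper_force: 58.8
```

{"op": "move_arm", "data": {"targets": "-1 -1.45 0.25 0 0 0 5.6; -1 -1.4 0.4 0 0 0 5.6; -1 -1.35 0.5 0 0 0 5.4; -1 -1.25 0.6 0 0 0 5.2; -1 -1.15 0.7 0 0 0 5.1"}}

```text
clock: 23.28
eef_pos: [480.7, -284.9, 328.0]
tool_rot: [3.138, 0.001, 0.366]
force: [-0.4, 0.8, -3.5]
width: 17.2
gripper_force: 58.8
```

{"op": "move_arm", "data": {"targets": "-1 -1.05 0.75 0 0 0 5; -1 -0.95 0.85 0 0 0 4.7; -1 -0.8 0.85 0 0 0 4.5; -1 -0.7 0.85 0 0 0 4.3; -1 -0.6 0.85 0 0 0 4"}}

```text
clock: 23.7
eef_pos: [449.4, -334.3, 327.9]
tool_rot: [3.139, 0.0, -0.026]
force: [-0.3, -0.0, -1.6]
width: 17.0
gripper_force: 58.8
```

{"op": "move_arm", "data": {"targets": "-1 -0.5 0.85 0 0 0 3.8; -1 -0.4 0.8 0 0 0 3.5; -1 -0.35 0.75 0 0 0 3.2; -1 -0.25 0.7 0 0 0 2.9; -1 -0.2 0.65 0 0 0 2.5"}}

```text
clock: 24.12
eef_pos: [427.6, -369.1, 327.8]
tool_rot: [3.139, -0.0, -0.303]
force: [0.7, -0.0, -3.2]
width: 17.2
gripper_force: 58.8
```

{"op": "move_arm", "data": {"targets": "-1 0 0 0 0 0 0; -1 0 0 0 0 0 0; -1 0 0 0 0 0 0"}}

```text
clock: 24.37
eef_pos: [429.7, -368.0, 328.3]
tool_rot: [-3.141, -0.002, -0.296]
force: [-0.3, 0.1, -1.5]
width: 16.8
gripper_force: 58.9
```

```bash
python3 -c "
from pour import *
s=read_state();print(s['qpos'],s['eef_pos'],s['tool_rot'],s['force'],s['width'])
plan([429.5,-370.5,72],down(-17.4),14,-1,True)"
```

```text
[ 0.46843415  0.4203851   0.28473487  1.63054904 -0.12966781  1.10722323
 -1.07969254] [ 429.69454952 -368.00340211  328.3428506 ] [-3.14146138e+00 -2.15873289e-03 -2.96455467e-01] [-0.32306491  0.06680682 -1.54856804] 16.760020008925242
-1 0 0 0.37 0 0 0; -1 0 0.01 1.05 0 0 0; -1 0 0.02 1.61 0 0 0; -1 0 0.02 2.05 0 0 0; -1 0 0.02 2.39 0 0 0
-1 0 0.03 2.62 0 0 0; -1 0 0.02 2.73 0 0 0; -1 0 0.03 2.73 0 0 0; -1 0 0.03 2.61 0 0 0; -1 0 0.02 2.39 0 0 0
-1 0 0.02 2.06 0 0 0; -1 0 0.01 1.6 0 0 0; -1 0 0.01 1.05 0 0 0; -1 0 0.01 0.37 0 0 0
```

{"op": "move_arm", "data": {"targets": "-1 0 0 0.5 0 0 0; -1 0 0.05 1.1 0 0 0; -1 0 0.05 1.6 0 0 0; -1 0 0.05 2.1 0 0 0; -1 0 0.05 2.4 0 0 0"}}

```text
clock: 24.78
eef_pos: [430.5, -370.7, 251.4]
tool_rot: [3.141, -0.005, -0.296]
force: [0.3, 0.3, -2.5]
width: 17.0
gripper_force: 59.0
```

{"op": "move_arm", "data": {"targets": "-1 0 0 2.6 0 0 0; -1 0 0 2.7 0 0 0; -1 0 0 2.7 0 0 0; -1 0 0 2.6 0 0 0; -1 0 0 2.4 0 0 0"}}

```text
clock: 25.2
eef_pos: [430.2, -370.0, 119.9]
tool_rot: [-3.141, -0.003, -0.296]
force: [0.8, 0.3, -2.3]
width: 17.4
gripper_force: 59.0
```

{"op": "move_arm", "data": {"targets": "-1 0 0 2 0 0 0; -1 0 0 1.5 0 0 0; -1 0 0 0.8 0 0 0; -1 0 0 0.3 0 0 0; -1 0 0 0 0 0 0"}}

```text
clock: 25.62
eef_pos: [430.4, -370.6, 75.3]
tool_rot: [-3.141, -0.003, -0.297]
force: [1.1, -0.9, -2.3]
width: 17.2
gripper_force: 58.9
```

{"op": "move_arm", "data": {"targets": "-1 0 0 0 0 0 0; -1 0 0 0 0 0 0; -1 0 0 0 0 0 0"}}

```text
clock: 25.87
eef_pos: [431.1, -371.3, 76.8]
tool_rot: [3.141, -0.005, -0.297]
force: [0.1, -0.4, -2.3]
width: 17.0
gripper_force: 58.9
```

{"op": "move_arm", "data": {"targets": "-1 0 0 0.4 0 0 0; -1 0 0 0.3 0 0 0; -1 0 0 0 0 0 0; -1 0 0 0 0 0 0"}}

```text
clock: 26.2
eef_pos: [430.7, -371.0, 68.8]
tool_rot: [-3.141, -0.004, -0.297]
force: [0.9, -0.6, -1.3]
width: 17.0
gripper_force: 59.0
```

{"op": "move_arm", "data": {"targets": "-1 0 0 0.1 0 0 0; -1 0 0 0.1 0 0 0; -1 0 0 0 0 0 0; -1 0 0 0 0 0 0"}}

```text
clock: 26.53
eef_pos: [430.9, -371.1, 68.6]
tool_rot: [-3.141, -0.005, -0.297]
force: [-1.1, 0.9, 13.2]
width: 17.0
gripper_force: 61.3
```

Contact is at the same height as when I gripped it. I'll relax the press, open, and retract.

{"op": "move_arm", "data": {"targets": "-1 0 0 -0.15 0 0 0; -1 0 0 0 0 0 0; 0 0 0 0 0 0 0; 1 0 0 0 0 0 0; 1 0 0 0 0 0 0"}}

```text
clock: 26.95
eef_pos: [430.4, -370.8, 68.0]
tool_rot: [-3.141, -0.003, -0.297]
force: [0.3, 0.1, 0.6]
width: 52.7
gripper_force: 0.0
```

{"op": "move_arm", "data": {"targets": "1 0 0 0 0 0 0; 1 0 0 0 0 0 0; 1 0 0 -0.5 0 0 0; 1 0 0 -1.5 0 0 0; 1 0 0 -3 0 0 0"}}

```text
clock: 27.37
eef_pos: [428.5, -369.2, 116.3]
tool_rot: [-3.139, 0.003, -0.297]
force: [1.2, 0.1, 0.5]
width: 85.1
gripper_force: 0.0
```

{"op": "move_arm", "data": {"targets": "1 0 0 -4 0 0 0; 1 0 0 -4 0 0 0; 1 0 0 -4 0 0 0; 1 0 0 -2.5 0 0 0; 1 0 0 -1 0 0 0"}}

```text
clock: 27.78
eef_pos: [431.2, -372.4, 278.2]
tool_rot: [3.139, -0.011, -0.298]
force: [0.1, -1.2, -0.6]
width: 85.8
gripper_force: 0.0
```

{"op": "move_arm", "data": {"targets": "1 -2 0 0 0 0 0; 1 -3 0 0 0 0 0; 1 -2 0 0 0 0 0; 1 0 0 0 0 0 0; 1 0 0 0 0 0 0"}}

```text
clock: 28.2
eef_pos: [361.8, -349.9, 272.9]
tool_rot: [-3.141, -0.003, -0.299]
force: [-0.3, -0.7, -0.4]
width: 85.6
gripper_force: 0.0
```

```bash
python3 -c "
from h import *
a=snap('scene','scene6')['color'][:,:,::-1];b=snap('side','side6')['color'][:,:,::-1];w=snap('wrist','w6')['color'][:,:,::-1]
s=read_state();print(s['clock'],s['eef_pos'],s['force'])
r=lambda i,x,y,w,h:cv2.resize(i[y:y+h,x:x+w],(400,300),interpolation=cv2.INTER_CUBIC)
cv2.imwrite('pics/c6.png',np.vstack([np.hstack([r(a,310,170,140,105),r(b,130,60,320,240)]),np.hstack([r(a,160,80,360,270),r(w,0,0,640,480)])]))"
```

```text
28.35 [ 363.78166903 -350.26727914  272.77468015] [ 0.26395196 -0.51324365  0.00562181]
```

View pics/c6.png

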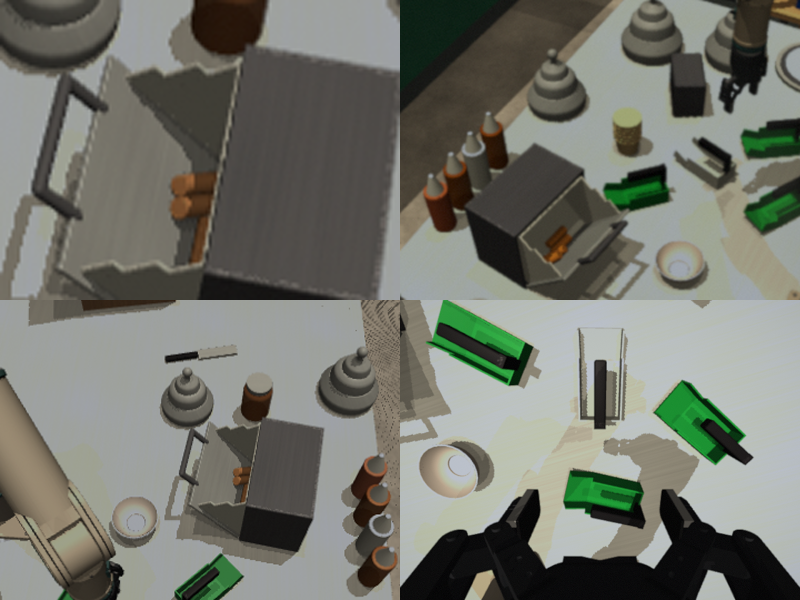

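```bash
python3 -c "
from h import *
print(order.finish_job())"
```

```text
the job is handed in; nothing more can be done
None
```

The job is handed in, with no verdict returned: bin left open at its stop, scoop emptied into it and stood upright where it was, and nothing else seen moved; not all four rolls are separately visible in the bin, but none shows anywhere else.

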